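# Lay the place for the next guest

### The arm

A 7-joint arm with a two-finger parallel gripper is mounted at the origin on a cart in front of the work surface, level with it; the furniture and walls round the work are solid. World frame = base frame: x ahead of the robot, y to its left, z up, the work surface at z = 0. Lengths are in m, angles in rad, forces in N, time in s.
With the tool pointing down it reaches from about 0.4 to 0.85 m from the base axis. Payload 4.4 kg.
Tool frame: the origin (TCP) lies between the finger pads; the fingertips stand 8 mm ahead of it and the grasp point (between the pads) lies 11 mm behind it (ctrl.tcp_to_tips is the distance from the TCP to the fingertips, in m); z points along the fingers, y is the line along which they close (so a half turn about z gives the same grasp; the last joint's range is limited). The gripper opens to 94 mm and grips with 3 to 60 N. Pads are 16 mm wide; open, the fingers measure 119 mm over their backs; the gripper's body (75 mm by 177 mm) begins 78 mm behind the grasp point.
Start: joints at [1.034, 0.628, 0.038, 1.517, -0.027, 0.996, -0.02], TCP at [0.295, -0.579, 0.213] pointing down, gripper open.
Joint ranges: [-3.06, 3.06], [-0.37, 2.12], [-1.25, 1.32], [0.18, 2.47], [-1.1, 4.24], [0.23, 1.98], [-2.94, 2.94]. Speed limits (rad/s): [2.57, 2.57, 3.14, 3.14, 3.14, 3.14, 3.14].

### API

Orientations are given as a unit quaternion [w, x, y, z].
In Python, from station import ctrl gives the robot as it stands. The module is installed in compiled form; this text tells all that it offers.
- The arm moves only by the shell command python3 -m jog 'ROWS' [FORCE]. ROWS is JSON, a list of rows, each a list of 7 numbers: the shift along the tool's x, y, z in mm, then the turn, a rotation vector about the tool's x, y, z in rad, then the finger opening in mm, from 0 to 94. A call has exactly 10 rows; each row is the pose to reach, as a shift and turn from the pose commanded when the call began, along the tool's axes at that moment; what a row does not reach only later rows make up. A row lasts 1/10 s, in which the tool goes at most 50 mm and 8.59 degrees, less where a joint would pass 70% of its speed; a pose out of reach is approached as far as the arm can. A call with a gripper value outside its range is refused whole. The fingers move at their own pace and stop on an object; FORCE is the grip in N (left out, the last holds). Time passes only in rows, so rows that repeat a pose let the fingers close, or fill a call up. It gives the time, the measured TCP pose, the force, the opening and the grip force at its end, in the units of the state.
- ctrl.sense(): the state, without advancing time (a new reading comes with each control period).
- ctrl.snapshot(name): name is "scene" or "top" or "wrist"; returns a dict with "img" (420x560x3 uint8, blue, green, red), "z_map" (420x560 float32, m along the optical axis (not along the pixel's ray), 0 where there is no reading), "mtx" (3x3 intrinsics, pixels), "R" (3x3) and "t" (3): a world point X has camera coordinates R X + t; the wrist camera has in their place "tool_from_camera" (4x4, takes a point from camera to tool coordinates, whose origin is the TCP and whose axes are the flange's). Camera axes: x right, y down, z forward; pixel columns grow to the right and rows downward; lengths in m; the calibration is good to about 2 mm. A picture is of the moment at which its call begins: read the wrist's pose just before it.
- ctrl.finish_job(): hands the job in; it is judged then, once.
The state is a dict: "t": time; "joints": joint angles; "joint_vel": joint speeds; "joint_efforts": joint torques, N m; "tcp_pos": TCP position; "tool_rot": TCP orientation; "contact_force": force on the tool from outside, world axes, zero at the start; "moment": the same for the moment, N m; "width": finger opening in m; "gripper_force": force on a finger pad.
Only numpy, scipy, OpenCV 4.12 (cv2) and the standard library are available. Lean on these libraries where they do the work, as an engineer would, in place of code of your own. Each camera call takes 0.05 s, during which the arm holds its last target. There are 200 camera calls.

### The job

Lay the place for the next guest: set the white cup gently on the middle of the saucer with its handle to the right as you face the counter, and lay the loose tasting spoon flat on the counter close beside the saucer on its right, level with its middle and pointing straight away from you. Also fill the wooden caddy: the salt shaker from the front of the counter in the left well, the toothpicks in the right well, and in the large middle well between them the full one of the two identical copper sugar shakers - lift them to feel which is full, and leave the empty one standing on the counter. Leave the wine glass and the spectacles where they are.

Things in the scene. Friction and masses are not known exactly. Their poses are not given: they have to be found in the camera images.
- caddy: condiment caddy: mid-brown wooden block 92 x 216 x 34 mm (x, y, z), 240 mm over its brass end loops, does not shift. Origin: centre of underside; z up, +y its left end as the robot faces it (yaw within 0.5 rad). Round blind wells at x = 0: left y = +68 mm, diameter 54; middle y = 0, diameter 66; right y = -68, diameter 54; 20 mm deep (floor z = 14 mm), mouths chamfered 3 mm
- saucer: round white saucer, loose, 155 mm in diameter, rim 19 mm high, standing on the counter. Origin: centre of the underside; it starts with x straight ahead of the robot and y to the robot's left
- cup: white coffee cup, 0.2 kg, 51 mm high, rim 102 mm, foot 70 mm in diameter. Origin level with the underside, z up; the bowl's axis is at y = +15 mm, the loop handle points to -y (acts as solid: 12 mm thick across x, y = -36 to -66 mm, z = 12 to 48 mm; pinch it from above across x near y = -58 mm, clear of the bowl). On the saucer its underside is about 8 mm above the saucer's
- spoon: small white porcelain tasting spoon lying on the counter, 79 mm long along its y axis, 21 mm wide (x), 14 mm high, 22 g. Origin: under its middle; pick it across its width
- salt: salt shaker among the loose things (not the like one fixed at the back by the dishes): clear body, steel cap, round, 39 mm in diameter and 76 mm tall (cap 32 mm in diameter above z = 56 mm), 0.09 kg. Origin: centre of the underside, z up
- toothpicks: little clear glass of wooden toothpicks, round, 42 mm in diameter, glass 50 mm tall, picks to 66 mm, 0.07 kg. Origin: centre of the underside, z up
- shaker_a: one of two identical closed, opaque sugar shakers of copper-coloured metal: upright cylinder 54 mm in diameter, 100 mm tall, knurled screw lid with perforated dome. One is full (about 0.34 kg), the other empty (about 0.12 kg); which is which is told only by lifting. Grasp from above across the diameter. Origin: centre of the underside, z up
- shaker_b: one of two identical closed, opaque sugar shakers of copper-coloured metal: upright cylinder 54 mm in diameter, 100 mm tall, knurled screw lid with perforated dome. One is full (about 0.34 kg), the other empty (about 0.12 kg); which is which is told only by lifting. Grasp from above across the diameter. Origin: centre of the underside, z up
- wine_glass: bystander: stemmed tasting glass, 77 mm in diameter, 186 mm tall, at the left of the work. Origin: centre of the foot
- glasses: bystander: folded black reading spectacles lying on the counter near the robot, 122 mm long along y, 21 mm wide, 34 mm high. Origin: under the middle
Things that resemble listed ones, but are neither listed nor needed, are in the scene too. What is shaped like the shaker_a but red is not meant.

How it is judged:
At the end, for the whole second after the job is handed in: Cup on saucer (12 mm), handle right (28 deg); spoon flat, 84-152 mm right of the saucer's centre, 35 mm fore/aft, 23 deg; salt, full shaker, toothpicks upright on the left, middle, right well floors; empty shaker upright on the counter; saucer moved < 30 mm; at rest. Full: weighs over 2.1 N (((x of shaker_a in the frame of caddy between -0.012 and 0.012 m and y of shaker_a in the frame of caddy between -0.012 and 0.012 m and z of shaker_a in the frame of caddy between 0.01 and 0.018 m and angle between each of shaker_a, shaker_b's own z axis and vertical below 0.1 rad and contact force between shaker_a and caddy above 2.1 N and height (world z) of shaker_b below 0.006 m) or (x of shaker_b in the frame of caddy between -0.012 and 0.012 m and y of shaker_b in the frame of caddy between -0.012 and 0.012 m and z of shaker_b in the frame of caddy between 0.01 and 0.018 m and angle between each of shaker_b, shaker_a's own z axis and vertical below 0.1 rad and contact force between shaker_b and caddy above 2.1 N and height (world z) of shaker_a below 0.006 m)) and x of salt in the frame of caddy between -0.012 and 0.012 m and y of salt in the frame of caddy between 0.056 and 0.08 m and z of salt in the frame of caddy between 0.01 and 0.018 m and angle between each of salt, toothpicks's own z axis and vertical below 0.1 rad and x of toothpicks in the frame of caddy between -0.012 and 0.012 m and y of toothpicks in the frame of caddy between -0.08 and -0.056 m and z of toothpicks in the frame of caddy between 0.01 and 0.018 m and x of cup in the frame of saucer between -0.018 and 0.018 m and y of cup in the frame of saucer between -0.028 and -0.002 m and z of cup in the frame of saucer between 0.003 and 0.013 m and angle between cup's own z axis and vertical below 0.12 rad and angle between the y axis of cup and the y axis of saucer, either way round below 0.5 rad and x of spoon in the frame of saucer between -0.035 and 0.035 m and y of spoon in the frame of saucer between -0.152 and -0.084 m and height (world z) of spoon below 0.006 m and angle between spoon's own z axis and vertical below 0.15 rad and angle between the y axis of spoon and the x axis of saucer, either way round below 0.4 rad and distance of saucer from where it was at the start of the episode below 0.03 m and linear speed of each of salt, toothpicks, cup, spoon, shaker_a, shaker_b below 0.02 m/s); the robot touches nothing.
It fails at once if the cup is dropped (over 0.4 m/s with the fingers off it) or pressed on the saucer with over 40 N (contact force between cup and saucer above 40 N or (contact force between cup and the fingers below 0.1 N and linear speed of cup above 0.4 m/s)).
It fails at once if the wine glass is knocked or shifted by more than 3 cm (distance of wine_glass from where it was at the start of the episode above 0.03 m or angle between wine_glass's own z axis and vertical above 0.3 rad).
It fails at once if the spectacles are shifted by more than 3 cm (distance of glasses from where it was at the start of the episode above 0.03 m).
It also fails if it takes over 149 s, if anything falls off the work surface, if the arm or the gripper's body presses on something with over 40 N, if the wrist force passes 120 N, or if a joint passes its speed limit or range.

## Working session

There is one attempt and no reset: what is moved stays moved. The work goes in short steps, Python scripts to look and compute and a shell command to move; the robot and the scene stay as the last step left them, time stands still between calls to the robot, and variables do not carry over. Pictures are saved under pics/ and viewed, at most 14 in all, crops included, and the job is handed in when it is done.

```bash
mkdir -p pics
cat > h.py <<'E'
import numpy as np, cv2
from station import ctrl
from scipy.spatial.transform import Rotation as Ro
def snap(n):
    s=ctrl.sense(); d=ctrl.snapshot(n)
    if 'R' not in d:
        q=s['tool_rot']; T=np.eye(4); T[:3,:3]=Ro.from_quat([q[1],q[2],q[3],q[0]]).as_matrix(); T[:3,3]=s['tcp_pos']
        M=np.linalg.inv(T@d['tool_from_camera']); d['R'],d['t']=M[:3,:3],M[:3,3]
    return d
def cloud(d):
    z=d['z_map']; K=d['mtx']; v,u=np.mgrid[:z.shape[0],:z.shape[1]]
    c=np.stack([(u-K[0,2])/K[0,0]*z,(v-K[1,2])/K[1,1]*z,z],-1)
    w=(c-d['t'])@d['R']; w[z==0]=np.nan
    return w
E
python3 - <<'E'
from h import *
for n in ('scene','top'):
    d=snap(n); cv2.imwrite(f'pics/{n}1.png',cv2.resize(d['img'],(800,600),interpolation=cv2.INTER_CUBIC)); np.save(f'{n}1.npy',cloud(d)); cv2.imwrite(f'{n}_raw.png',d['img'])
    print(n,d['mtx'].tolist(),d['R'].round(3).tolist(),d['t'])
s=ctrl.sense();print(s)
E
```

```text
scene [[442.3259116022223, 0.0, 281.6848626800099], [0.0, 442.3259116022223, 206.34147756513087], [0.0, 0.0, 1.0]] [[0.868, -0.496, -0.002], [-0.254, -0.44, -0.861], [0.427, 0.748, -0.508]] [-0.44462621  0.1891262   1.04270184]
top [[522.201222018665, 0.0, 278.8280482545185], [0.0, 522.201222018665, 208.6724950856555], [0.0, 0.0, 1.0]] [[0.005, -1.0, -0.0], [-0.992, -0.005, -0.123], [0.123, 0.001, -0.992]] [0.01234972 0.52994127 1.29505975]
{'t': 0.1, 'joints': array([ 1.03418148,  0.62925205,  0.03846438,  1.51821423, -0.02697271,
        0.99630887, -0.02001093]), 'joint_vel': array([-0.00039896, -0.00117556,  0.00126571, -0.00342164, -0.00078297,
       -0.00030253,  0.00086077]), 'joint_efforts': array([ 4.65646022e-03, -5.50781250e+01,  1.14781044e+00, -1.87114102e+01,
       -5.22329751e-02,  1.91965647e-02,  1.46378670e-05]), 'tcp_pos': array([ 0.29460328, -0.5787727 ,  0.21266466]), 'tool_rot': array([-8.02913014e-04,  9.72420310e-01,  2.33233890e-01, -2.18239621e-04]), 'contact_force': array([1.17691589, 0.30054321, 0.13649652]), 'moment': array([ 0.01339953,  0.0489222 , -0.00262808]), 'gripper_force': 0.0, 'width': 0.09388724990448821}
```

View pics/top1.png

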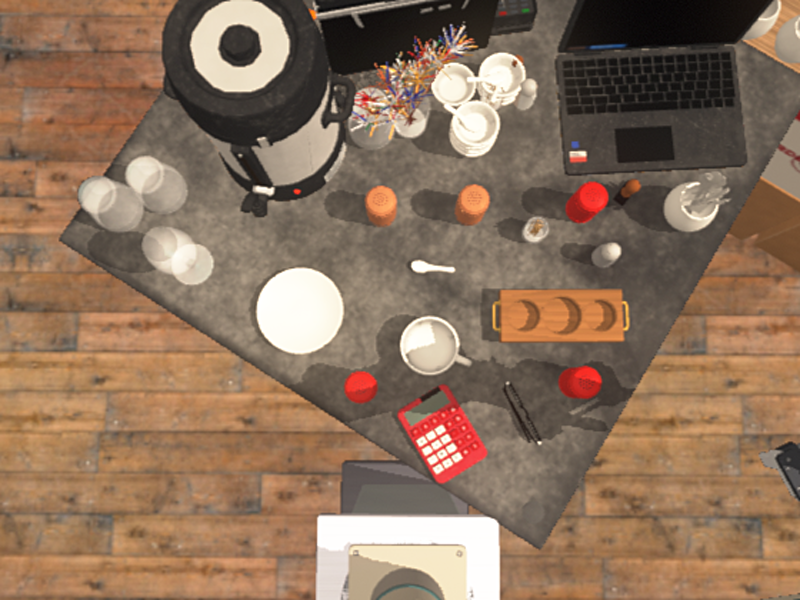

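View pics/scene1.png

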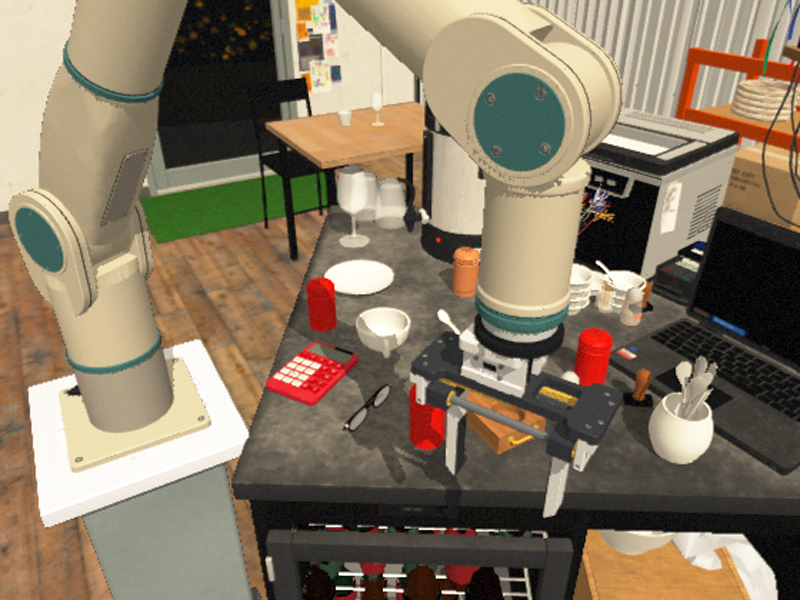

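Top view (800x600 pixels): saucer (300,310), cup (430,345) with its handle towards (467,363), spoon (433,267), copper shakers (381,205) and (473,205), toothpicks (536,229), caddy (562,316), spectacles (522,412), wine glass at about (175,250).
- **Salt:** candidates are (607,253), which stands free, and (527,93), which is by the dishes. The free one fits.
- **Shakers:** the red ones at (361,387), (581,382) and (587,202) are not meant.

A crop and depth clusters will confirm this.

```bash
cat >> h.py <<'E'
def px(d,u,v,z):  # raw pixel -> world at height z
    r=d['R'].T@np.linalg.solve(d['mtx'],[u,v,1.]); o=-d['R'].T@d['t']
    return o+r*(z-o[2])/r[2]
E
python3 - <<'E'
from h import *
w=np.load('top1.npy'); im=cv2.imread('top_raw.png')
c=im[120:300,170:470]; cv2.imwrite('pics/crop1.png',cv2.resize(c,(800,480),interpolation=cv2.INTER_CUBIC))
m=((w[...,2]>0.006)&(w[...,0]<0.85)&(w[...,0]>0.25)).astype(np.uint8)
n,l,st,ce=cv2.connectedComponentsWithStats(m)
for i in range(1,n):
    if st[i,4]<15: continue
    p=w[l==i]; zt=np.percentile(p[:,2],95)
    t=p[p[:,2]>zt-0.012]; r=cv2.minAreaRect((p[:,:2]*1000).astype(np.float32))
    rt=cv2.minAreaRect((t[:,:2]*1000).astype(np.float32))
    print(ce[i].round()*800/560,st[i,4],'zmax%.3f'%zt,'med',np.median(p[:,:2],0).round(3),'rect',np.round(r[0]),np.round(r[1]),round(r[2]),'top',np.round(rt[0]),np.round(rt[1]),round(rt[2]))
E
```

```text
[274.28571429 108.57142857] 13337 zmax0.398 med [0.777 0.201] rect [748. 175.] [204. 412.] 0 top [788. 234.] [210. 125.] 90
[472.85714286 134.28571429] 769 zmax0.084 med [ 0.822 -0.114] rect [ 822. -116.] [82. 56.] 90 top [ 823. -117.] [54. 81.] 0
[650. 150.] 3721 zmax0.022 med [ 0.81  -0.443] rect [ 811. -455.] [ 86. 341.] 2 top [ 814. -456.] [ 87. 340.] 3
[131.42857143 192.85714286] 2485 zmax0.112 med [0.704 0.491] rect [710. 490.] [ 79. 174.] 24 top [715. 492.] [ 67. 154.] 24
[694.28571429 201.42857143] 1264 zmax0.149 med [ 0.697 -0.502] rect [ 709. -527.] [ 88. 137.] 31 top [ 705. -506.] [55. 42.] 1
[627.14285714 190.        ] 173 zmax0.065 med [ 0.727 -0.395] rect [ 731. -400.] [24. 41.] 48 top [ 733. -401.] [23. 23.] 56
[585.71428571 201.42857143] 588 zmax0.101 med [ 0.694 -0.31 ] rect [ 702. -317.] [53. 55.] 37 top [ 702. -317.] [51. 52.] 1
[470.         204.28571429] 523 zmax0.101 med [ 0.688 -0.11 ] rect [ 696. -112.] [54. 52.] 1 top [ 696. -112.] [51. 52.] 64
[380.         205.71428571] 508 zmax0.101 med [0.684 0.048] rect [693.  49.] [52. 54.] 90 top [693.  48.] [52. 51.] 
[... 793 characters left out ...]
 0.446 -0.042] rect [447. -44.] [101. 113.] 16 top [441. -41.] [112. 101.] 28
[578.57142857 381.42857143] 552 zmax0.101 med [ 0.383 -0.288] rect [ 383. -303.] [65. 53.] 87 top [ 384. -297.] [52. 52.] 69
[360.         387.14285714] 412 zmax0.102 med [0.372 0.079] rect [373.  80.] [53. 52.] 65 top [373.  80.] [50. 50.] 1
[521.42857143 414.28571429] 190 zmax0.033 med [ 0.324 -0.202] rect [ 329. -202.] [121.  20.] 26 top [ 331. -204.] [120.  14.] 28
[440.         427.14285714] 2052 zmax0.020 med [ 0.303 -0.059] rect [293. -62.] [150. 105.] 32 top [293. -61.] [149. 105.] 32
[782.85714286 460.        ] 553 zmax0.347 med [ 0.276 -0.506] rect [ 275. -515.] [44. 49.] 21 top [ 273. -502.] [32. 44.] 79
```

View pics/crop1.png

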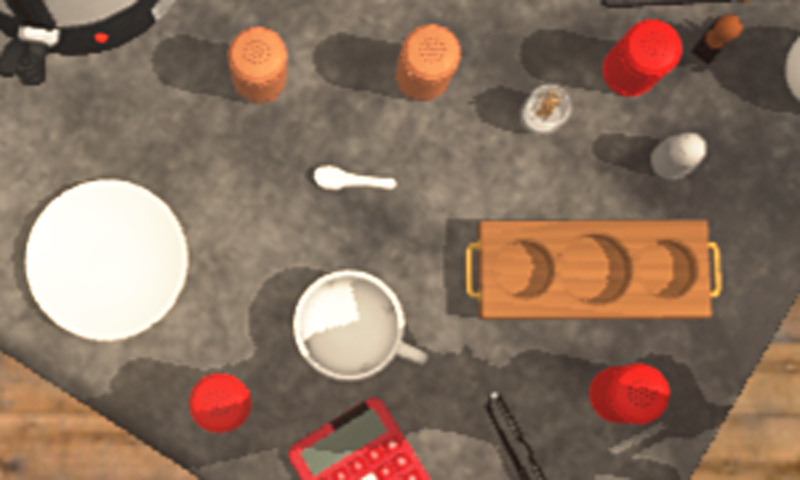

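The crop confirms the salt shaker at crop pixel (678,155), standing free, plus two copper shakers (258,65) and (429,62), toothpicks (547,108) and spoon (313,177)-(397,184). Next I'll refine the caddy, cup and spoon, and check for tall obstacles near the shakers.

```bash
python3 - <<'E'
from h import *
d=snap('top'); w=np.load('top1.npy')
f=lambda u,v,z: px(d,170+u*300/800-.0,120+v*180/480,z)[:2].round(4)
print('caddy',[f(*p,.034) for p in((482,221),(709,220),(482,318),(711,318))])
print('wells',[f(*p,.034) for p in((525,269),(595,269),(670,269))])
print('spoon',f(313,177,.008),f(397,184,.008)); print('cup',f(349,325,.051),f(425,357,.048))
print('saucer',f(106,260,.015))
for ws in (w,np.load('scene1.npy')):
  for nm,(x,y) in dict(A=(.693,.048),B=(.696,-.112)).items():
    p=ws[(abs(ws[...,0]-x)<.12)&(abs(ws[...,1]-y)<.06)&(ws[...,2]>.104)]
    print(nm,len(p),(p.min(0).round(3),p.max(0).round(3)) if len(p) else '')
p=w[(w[...,0]>.28)&(w[...,0]<.9)&(w[...,1]>-.4)&(w[...,1]<.05)]; q=p[p[:,2]>.11]; print(len(q), q.min(0) if len(q) else '')
E
python3 -m jog '[[0,0,-30,0,0,-0.14,94],[0,0,-60,0,0,-0.28,94],[0,0,-60,0,0,-0.42,94],[0,0,-60,0,0,-0.56,94],[0,0,-60,0,0,-0.7,94],[0,0,-60,0,0,-0.84,94],[0,0,-60,0,0,-0.98,94],[0,0,-60,0,0,-1.1,94],[0,0,-60,0,0,-1.1,94],[0,0,-60,0,0,-1.1,94]]'
```

```text
caddy [array([ 0.5456, -0.1676]), array([ 0.5477, -0.3841]), array([ 0.453 , -0.1665]), array([ 0.4542, -0.3831])]
wells [array([ 0.4998, -0.2079]), array([ 0.5001, -0.2744]), array([ 0.5005, -0.3456])]
spoon [ 0.5915 -0.0067] [ 0.5851 -0.0886]
cup [ 0.4447 -0.0401] [ 0.4154 -0.111 ]
saucer [0.5082 0.1928]
A 271 (array([0.697, 0.005, 0.105]), array([0.813, 0.108, 0.258]))
B 1 (array([ 0.696, -0.131,  0.104]), array([ 0.696, -0.131,  0.104]))
A 0 
B 0 
1040 [ 0.78824175 -0.08310641  0.11007494]
t: 1.15
tcp_pos: [0.2947, -0.5792, 0.2732]
tool_rot: [-0.0, 0.708, 0.706, 0.0]
contact_force: [0.1, -0.3, -0.6]
width: 0.094
gripper_force: 0.0
```

```bash
python3 -m jog '[[36,31,0,0,0,0,94],[72,62,0,0,0,0,94],[108,93,0,0,0,0,94],[144,124,0,0,0,0,94],[180,155,0,0,0,0,94],[216,186,0,0,0,0,94],[252,217,0,0,0,0,94],[288,248,0,0,0,0,94],[324,279,0,0,0,0,94],[360,310,0,0,0,0,94]]'
python3 -m jog '[[36,30,0,0,0,0,94],[72,60,0,0,0,0,94],[107,91,0,0,0,0,94],[107,91,20,0,0,0,94],[107,91,50,0,0,0,94],[107,91,80,0,0,0,94],[107,91,90,0,0,0,94],[107,91,90,0,0,0,94],[107,91,90,0,0,0,94],[107,91,90,0,0,0,94]]'
```

```text
t: 2.15
tcp_pos: [0.6059, -0.2177, 0.2736]
tool_rot: [0.0, 0.708, 0.706, -0.0]
contact_force: [-0.2, -1.0, 0.8]
width: 0.094
gripper_force: 0.0
t: 3.15
tcp_pos: [0.6971, -0.1124, 0.1855]
tool_rot: [0.001, 0.707, 0.707, 0.001]
contact_force: [-0.2, 0.5, 0.2]
width: 0.094
gripper_force: 0.0
```

```bash
python3 -m jog '[[0,0,30,0,0,0,94],[0,0,60,0,0,0,94],[0,0,90,0,0,0,94],[0,0,115,0,0,0,94],[0,0,135,0,0,0,94],[0,0,143,0,0,0,94],[0,0,143,0,0,0,94],[0,0,143,0,0,0,45],[0,0,143,0,0,0,45],[0,0,143,0,0,0,45]]' 25
python3 -m jog '[[0,0,0,0,0,0,45],[0,0,0,0,0,0,45],[0,0,0,0,0,0,45],[0,0,-10,0,0,0,45],[0,0,-30,0,0,0,45],[0,0,-50,0,0,0,45],[0,0,-60,0,0,0,45],[0,0,-60,0,0,0,45],[0,0,-60,0,0,0,45],[0,0,-60,0,0,0,45]]'
python3 -m jog '[[0,0,0,0,0,0,45],[0,0,0,0,0,0,45],[0,0,0,0,0,0,45],[0,0,0,0,0,0,45],[0,0,0,0,0,0,45],[0,0,0,0,0,0,45],[0,0,0,0,0,0,45],[0,0,0,0,0,0,45],[0,0,0,0,0,0,45],[0,0,0,0,0,0,45]]'
python3 -c "
from station import ctrl; s=ctrl.sense(); print(s['contact_force'],s['joint_efforts'])"
```

```text
t: 4.15
tcp_pos: [0.6968, -0.1124, 0.0419]
tool_rot: [0.001, 0.707, 0.707, 0.001]
contact_force: [-0.6, -0.1, -1.5]
width: 0.0732
gripper_force: 0.0
t: 5.15
tcp_pos: [0.6949, -0.1123, 0.0993]
tool_rot: [-0.001, 0.707, 0.707, -0.001]
contact_force: [-0.2, 1.1, -1.5]
width: 0.0534
gripper_force: 25.0
t: 6.15
tcp_pos: [0.6959, -0.1123, 0.1005]
tool_rot: [0.0, 0.707, 0.707, 0.0]
contact_force: [1.3, -0.7, -1.3]
width: 0.0532
gripper_force: 25.0
[ 1.32143941 -0.68842065 -1.31692655] [ 1.22178380e-04 -6.34949684e+01 -3.37837368e+00 -1.72551459e+01
 -5.02090075e-02  1.21259928e-02 -8.65156471e-05]
```

```bash
python3 -c "
from station import ctrl
import numpy as np
f=[]
for i in range(10): ctrl.snapshot('wrist'); f.append(ctrl.sense()['contact_force'][2])
print(np.round(f,2),np.mean(f))"
```

```text
[-0.91 -1.23 -1.46 -1.25 -1.88 -1.5  -0.93 -2.13 -2.16 -1.49] -1.4943764240914912
```

About 1.5 N, so this shaker (B) is the empty one. I'll put it back and fetch the other.

```bash
python3 -m jog '[[0,0,15,0,0,0,45],[0,0,30,0,0,0,45],[0,0,45,0,0,0,45],[0,0,54,0,0,0,45],[0,0,58,0,0,0,45],[0,0,59,0,0,0,45],[0,0,59,0,0,0,45],[0,0,59,0,0,0,94],[0,0,59,0,0,0,94],[0,0,59,0,0,0,94]]'
python3 -m jog '[[0,0,0,0,0,0,94],[0,0,0,0,0,0,94],[0,0,-20,0,0,0,94],[0,0,-50,0,0,0,94],[0,0,-85,0,0,0,94],[0,0,-120,0,0,0,94],[0,0,-143,0,0,0,94],[0,0,-143,0,0,0,94],[0,0,-143,0,0,0,94],[0,0,-143,0,0,0,94]]'
python3 - <<'E'
from h import *
w=np.load('top1.npy')
# profile of the tall things close to shaker A, per 4 cm of y
for y in np.arange(-.1,.16,.02):
    p=w[(abs(w[...,1]-y)<.01)&(w[...,2]>.115)&(w[...,0]<.95)]
    print(round(y,2),len(p),[(round(z,2),p[p[:,2]<z+.02][:,0].min().round(3)) for z in (.13,.2,.3) if (p[:,2]<z+.02).any()])
d=snap('top'); cv2.imwrite('pics/top2.png',cv2.resize(d['img'][60:270,150:430],(800,600)))
E
```

```text
t: 7.65
tcp_pos: [0.6963, -0.1123, 0.0419]
tool_rot: [0.0, 0.707, 0.707, 0.0]
contact_force: [-0.9, -0.5, 0.1]
width: 0.0738
gripper_force: 0.0
t: 8.65
tcp_pos: [0.6947, -0.1123, 0.1826]
tool_rot: [-0.001, 0.707, 0.707, -0.001]
contact_force: [0.1, -0.3, -0.7]
width: 0.094
gripper_force: 0.0
-0.1 32 [(0.2, np.float64(0.917)), (0.3, np.float64(0.917))]
-0.08 118 [(0.2, np.float64(0.894)), (0.3, np.float64(0.894))]
-0.06 176 [(0.13, np.float64(0.043)), (0.2, np.float64(0.043)), (0.3, np.float64(0.043))]
-0.04 224 [(0.13, np.float64(0.043)), (0.2, np.float64(0.043)), (0.3, np.float64(0.043))]
-0.02 326 [(0.13, np.float64(0.057)), (0.2, np.float64(0.056)), (0.3, np.float64(0.056))]
0.0 341 [(0.13, np.float64(0.061)), (0.2, np.float64(0.061)), (0.3, np.float64(0.061))]
0.02 373 [(0.13, np.float64(0.054)), (0.2, np.float64(0.054)), (0.3, np.float64(0.054))]
0.04 272 [(0.13, np.float64(0.041)), (0.2, np.float64(0.041)), (0.3, np.float64(0.041))]
0.06 172 [(0.13, np.float64(0.794)), (0.2, np.float64(0.784)), (0.3, np.float64(0.784))]
0.08 170 [(0.13, np.float64(0.821)), (0.2, np.float64(0.78)), (0.3, np.float64(0.78))]
0.1 215 [(0.13, np.float64(0.82)), (0.2, np.float64(0.778)), (0.3, np.float64(0.776))]
0.12 645 [(0.13, np.float64(0.796)), (0.2, np.float64(0.782)), (0.3, np.float64(0.775))]
0.14 1338 [(0.13, np.float64(0.762)), (0.2, np.float64(0.76)), (0.3, np.float64(0.756))]
```

View pics/top2.png

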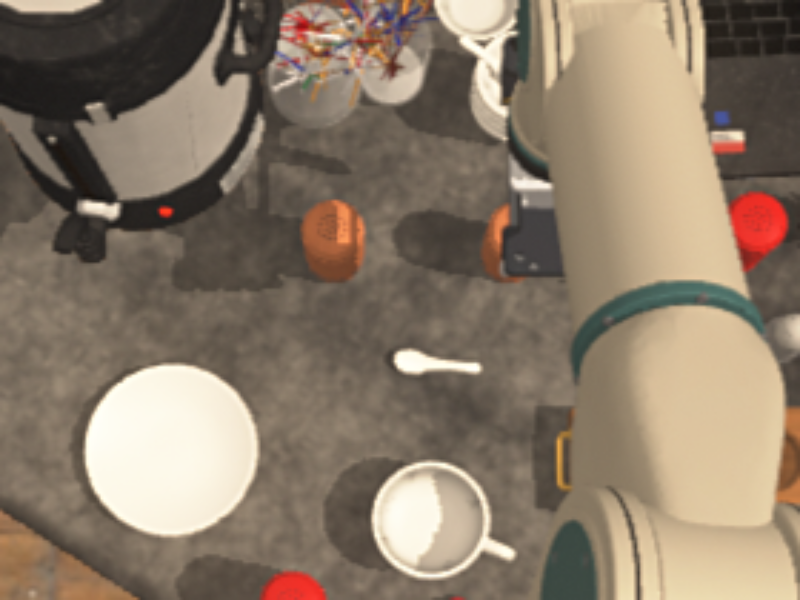

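B is standing again (its dome shows beside the gripper). Shaker A at (335,240) stands near the urn and the straw glass, so I'll approach it with the gripper turned by 1.05 rad.

```bash
python3 -m jog '[[0,0,-10,0,0,0.13,94],[0,0,-20,0,0,0.26,94],[0,0,-20,0,0,0.39,94],[20,0,-20,0,0,0.52,94],[50,-1,-20,0,0,0.65,94],[80,-1,-20,0,0,0.78,94],[110,-2,-20,0,0,0.91,94],[140,-2,-20,0,0,1.05,94],[160,-3,-20,0,0,1.05,94],[160,-3,-20,0,0,1.05,94]]'
python3 -m jog '[[0,0,0,0,0,0,94],[0,0,30,0,0,0,94],[0,0,60,0,0,0,94],[0,0,90,0,0,0,94],[0,0,120,0,0,0,94],[0,0,145,0,0,0,94],[0,0,158,0,0,0,94],[0,0,163,0,0,0,94],[0,0,163,0,0,0,94],[0,0,163,0,0,0,94]]'
```

```text
t: 9.7
tcp_pos: [0.692, 0.0525, 0.2033]
tool_rot: [-0.001, 0.965, 0.262, -0.001]
contact_force: [0.1, 0.3, -0.2]
width: 0.094
gripper_force: 0.0
t: 10.7
tcp_pos: [0.694, 0.0472, 0.0428]
tool_rot: [0.0, 0.966, 0.257, 0.001]
contact_force: [1.1, 0.7, -0.5]
width: 0.0942
gripper_force: 0.0
```

```bash
python3 -m jog '[[0,0,1,0,0,0,45],[0,0,1,0,0,0,45],[0,0,1,0,0,0,45],[0,0,1,0,0,0,45],[0,0,1,0,0,0,45],[0,0,1,0,0,0,45],[0,0,-10,0,0,0,45],[0,0,-30,0,0,0,45],[0,0,-55,0,0,0,45],[0,0,-80,0,0,0,45]]' 30
python3 -m jog '[[0,0,-15,0,0,0,45],[0,0,-20,0,0,0,45],[0,0,-20,0,0,0,45],[0,0,-20,0,0,0,45],[0,0,-20,0,0,0,45],[0,0,-20,0,0,0,45],[0,0,-20,0,0,0,45],[0,0,-20,0,0,0,45],[0,0,-20,0,0,0,45],[0,0,-20,0,0,0,45]]'
python3 -c "
from station import ctrl
import numpy as np
f=[]
for i in range(6): ctrl.snapshot('wrist'); f.append(ctrl.sense()['contact_force'][2])
print(np.round(f,2),np.mean(f)); s=ctrl.sense(); print(s['tcp_pos'],s['tool_rot'],s['width'])"
```

```text
t: 11.7
tcp_pos: [0.6921, 0.0476, 0.1221]
tool_rot: [-0.0, 0.966, 0.257, -0.001]
contact_force: [0.6, -0.2, -3.8]
width: 0.0536
gripper_force: 30.0
t: 12.7
tcp_pos: [0.6929, 0.0477, 0.1415]
tool_rot: [0.0, 0.966, 0.257, 0.0]
contact_force: [0.1, 0.4, -3.5]
width: 0.0534
gripper_force: 30.0
[-4.35 -3.67 -3.9  -3.04 -2.3  -3.8 ] -3.5091040741714896
[0.69290314 0.04771228 0.14153069] [-3.61231501e-06  9.66289828e-01  2.57456724e-01  5.98458327e-05] 0.0536664735115623
```

Shaker A weighs 3.5 N, so it's the full one. It goes to the middle well.

```bash
python3 -m jog '[[-20,11,-10,0,0,0,45],[-52,29,-20,0,0,-0.13,45],[-90,50,-20,0,0,-0.26,45],[-128,72,-20,0,0,-0.39,45],[-166,93,-20,0,0,-0.52,45],[-204,114,-20,0,0,-0.65,45],[-242,136,-20,0,0,-0.78,45],[-280,157,-20,0,0,-0.91,45],[-312,175,-20,0,0,-1.05,45],[-328,184,-20,0,0,-1.05,45]]'
python3 -m jog '[[0,0,0,0,0,0,45],[0,0,0,0,0,0,45],[0,0,0,0,0,0,45],[0,0,10,0,0,0,45],[0,0,30,0,0,0,45],[0,0,50,0,0,0,45],[0,0,60,0,0,0,45],[0,0,60,0,0,0,45],[0,0,60,0,0,0,45],[0,0,60,0,0,0,45]]'
python3 - <<'E'
from h import *
d=snap('wrist'); s=ctrl.sense(); print(s['tcp_pos'],s['contact_force'])
cv2.imwrite('pics/w1.png',d['img'])
E
```

```text
t: 14.0
tcp_pos: [0.4969, -0.2799, 0.1616]
tool_rot: [0.0, 0.708, 0.706, -0.001]
contact_force: [0.5, -0.6, -3.9]
width: 0.0538
gripper_force: 30.0
t: 15.0
tcp_pos: [0.5008, -0.2752, 0.1023]
tool_rot: [0.001, 0.707, 0.707, 0.0]
contact_force: [-0.2, -0.4, -3.7]
width: 0.0537
gripper_force: 30.0
[ 0.50069641 -0.27530891  0.10237961] [ 0.30931359 -0.65322989 -4.47850657]
```

View pics/w1.png

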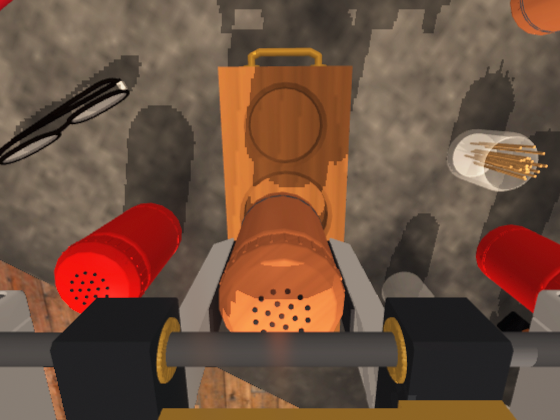

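The wrist view shows the shaker held upright over the middle well (far arc at about (285,175)), with the left well circle centred near (285,122).

Run:
```python
from h import *
d=snap('wrist')
for p in((285,122),(246,122),(324,122),(285,82),(285,172),(219,67),(352,67)): print(p,px(d,*p,.034).round(4))
```

```text
(285, 122) [ 0.5036 -0.2031  0.034 ]
(246, 122) [ 0.4758 -0.2031  0.034 ]
(324, 122) [ 0.5315 -0.2032  0.034 ]
(285, 82) [ 0.5036 -0.1763  0.034 ]
(285, 172) [ 0.5037 -0.2393  0.034 ]
(219, 67) [ 0.4584 -0.1667  0.034 ]
(352, 67) [ 0.5494 -0.1667  0.034 ]
```

```bash
python3 -m jog '[[1,1,8,0,0,0,45],[1,1,16,0,0,0,45],[1,1,24,0,0,0,45],[1,1,29,0,0,0,45],[1,1,33,0,0,0,45],[1,1,37,0,0,0,45],[1,1,41,0,0,0,45],[1,1,44,0,0,0,45],[1,1,46,0,0,0,45],[1,1,46,0,0,0,45]]'
```

```text
t: 16.1
tcp_pos: [0.5008, -0.274, 0.0553]
tool_rot: [-0.0, 0.707, 0.707, -0.0]
contact_force: [-0.5, 0.2, -4.3]
width: 0.0538
gripper_force: 30.0
```

```bash
python3 -m jog '[[0,0,0.5,0,0,0,45],[0,0,1,0,0,0,45],[0,0,1,0,0,0,45],[0,0,1,0,0,0,65],[0,0,1,0,0,0,94],[0,0,1,0,0,0,94],[0,0,1,0,0,0,94],[0,0,1,0,0,0,94],[0,0,1,0,0,0,94],[0,0,1,0,0,0,94]]'
python3 -m jog '[[0,0,-10,0,0,0,94],[0,0,-40,0,0,0,94],[0,0,-80,0,0,0,94],[0,0,-120,0,0,0,94],[0,0,-130,0,0,0,94],[0,0,-130,0,0,0,94],[-20,0,-130,0,0,0,94],[-50,20,-130,0,0,0,94],[-70,50,-130,0,0,0,94],[-80,80,-130,0,0,0,94]]'
python3 - <<'E'
from h import *
d=snap('wrist'); s=ctrl.sense(); print(s['tcp_pos'],s['contact_force'])
cv2.imwrite('pics/w2.png',d['img']); np.save('w2.npy',cloud(d))
E
```

```text
t: 17.1
tcp_pos: [0.5009, -0.2741, 0.0545]
tool_rot: [0.0, 0.707, 0.707, 0.0]
contact_force: [0.2, -0.2, -0.4]
width: 0.0937
gripper_force: 0.0
t: 18.1
tcp_pos: [0.5796, -0.3569, 0.1822]
tool_rot: [-0.001, 0.708, 0.706, -0.001]
contact_force: [0.8, -1.1, 0.2]
width: 0.094
gripper_force: 0.0
[ 0.5854081  -0.35614435  0.18185674] [ 4.74587144 -1.18164632  0.86463536]
```

View pics/w2.png

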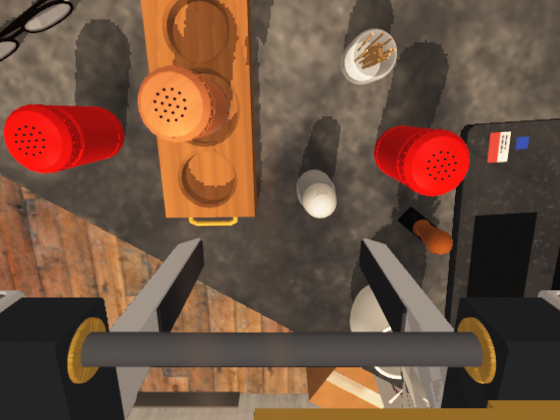

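The full shaker sits in the middle well (about (205,105)). The right well is at (209,179), the salt cap at (320,201) and the toothpicks' mouth at about (377,53).

Run:
```python
from h import *
d=snap('wrist'); print(ctrl.sense()['tcp_pos'])
for n,p in dict(rwell=(209,179,.034),lwell=(199,32,.034),cap=(320,201,.073),tp=(370,57,.05)).items(): print(n,px(d,*p).round(4))
w=cloud(d)
for (x,y,zl) in ((.611,-.354,.055),(.656,-.229,.02),(.5,-.274,.1)):
    p=w[(np.hypot(w[...,0]-x,w[...,1]-y)<.03)&(w[...,2]>zl)]; print(len(p),(p.min(0)+p.max(0))[:2]/2,p.min(0),p.max(0))
```

```text
[ 0.58312677 -0.35423955  0.18158364]
rwell [ 0.5138 -0.3412  0.034 ]
lwell [ 0.5133 -0.2088  0.034 ]
cap [ 0.6205 -0.3536  0.073 ]
tp [ 0.6624 -0.2318  0.05  ]
16647 [ 0.612582   -0.34998309] [ 0.58460899 -0.3713333   0.05546563] [ 0.640555   -0.32863288  0.30143776]
1680 [ 0.65938746 -0.22980051] [ 0.63833448 -0.25082498  0.02000633] [ 0.68044044 -0.20877605  0.06722834]
4509 [ 0.50179681 -0.2718057 ] [ 0.47465767 -0.29894263  0.10012711] [ 0.52893595 -0.24466878  0.11602438]
```

Run:
```python
from h import *
d=snap('wrist'); print(ctrl.sense()['tcp_pos'])
w=cloud(d)
for (x,y,zl,zh) in ((.611,-.354,.06,.08),(.611,-.354,.015,.055),(.656,-.229,.03,.07)):
    p=w[(np.hypot(w[...,0]-x,w[...,1]-y)<.03)&(w[...,2]>zl)&(w[...,2]<zh)]; print(len(p),(p.min(0)+p.max(0))[:2]/2,p.min(0),p.max(0))
p=w[(w[...,2]>.03)&(w[...,2]<.037)&(w[...,1]<-.31)&(w[...,1]>-.4)&(abs(w[...,0]-.5)<.06)]; print('caddy x',p[:,0].min(),p[:,0].max(), p[:,1].min())
```

```text
[ 0.58099792 -0.35335797  0.18164187]
879 [ 0.61459651 -0.35614658] [ 0.59970284 -0.37103673  0.06003163] [ 0.62949018 -0.34125643  0.07733706]
473 [ 0.61496465 -0.35262244] [ 0.5956113  -0.36785588  0.01500925] [ 0.634318   -0.337389    0.05278574]
1437 [ 0.65936667 -0.2299467 ] [ 0.63836035 -0.25078423  0.03001498] [ 0.68037298 -0.20910917  0.06727297]
caddy x 0.4586118973319993 0.5513195812691651 -0.3818148749929259
```

```bash
python3 -m jog '[[-1,20,0,0,0,0,70],[-1,32,10,0,0,0,70],[-1,32,20,0,0,0,70],[-1,32,20,0,0,0,70],[-1,32,20,0,0,0,70],[-1,32,50,0,0,0,70],[-1,32,80,0,0,0,70],[-1,32,110,0,0,0,70],[-1,32,135,0,0,0,70],[-1,32,146,0,0,0,70]]'
python3 -m jog '[[0,0,0,0,0,0,70],[0,0,0,0,0,0,70],[0,0,0,0,0,0,30],[0,0,0,0,0,0,30],[0,0,0,0,0,0,30],[0,0,0,0,0,0,30],[0,0,0,0,0,0,30],[0,0,-20,0,0,0,30],[0,0,-50,0,0,0,30],[0,0,-80,0,0,0,30]]' 15
```

```text
t: 19.25
tcp_pos: [0.6108, -0.3548, 0.0363]
tool_rot: [-0.002, 0.707, 0.707, -0.001]
contact_force: [-0.9, 0.3, -0.3]
width: 0.07
gripper_force: 0.0
t: 20.25
tcp_pos: [0.6122, -0.3547, 0.1185]
tool_rot: [-0.001, 0.707, 0.707, -0.0]
contact_force: [0.0, -0.1, -1.3]
width: 0.0366
gripper_force: 14.8
```

```bash
python3 -m jog '[[0,0,-25,0,0,0,30],[0,0,-50,0,0,0,30],[30,-22,-50,0,0,0,30],[60,-44,-50,0,0,0,30],[90,-66,-50,0,0,0,30],[120,-88,-50,0,0,0,30],[140,-104,-50,0,0,0,30],[149,-110,-50,0,0,0,30],[149,-110,-50,0,0,0,30],[149,-110,-50,0,0,0,30]]'
python3 -m jog '[[0,0,10,0,0,0,30],[0,0,30,0,0,0,30],[0,0,50,0,0,0,30],[0,0,65,0,0,0,30],[0,0,75,0,0,0,30],[0,0,80,0,0,0,30],[0,0,80,0,0,0,30],[0,0,80,0,0,0,30],[0,0,80,0,0,0,30],[0,0,80,0,0,0,30]]'
python3 - <<'E'
from h import *
d=snap('wrist'); print(ctrl.sense()['tcp_pos'],ctrl.sense()['contact_force'])
cv2.imwrite('pics/w3.png',d['img'])
E
```

```text
t: 21.25
tcp_pos: [0.5041, -0.2074, 0.1687]
tool_rot: [0.001, 0.707, 0.707, 0.0]
contact_force: [-0.3, -0.6, -0.8]
width: 0.0365
gripper_force: 14.8
t: 22.25
tcp_pos: [0.5034, -0.2063, 0.0891]
tool_rot: [0.001, 0.707, 0.707, 0.0]
contact_force: [-0.2, -0.1, -0.9]
width: 0.0366
gripper_force: 14.8
[ 0.50327578 -0.20623113  0.08903393] [-0.31312504  0.02643784 -1.56066237]
```

View pics/w3.png

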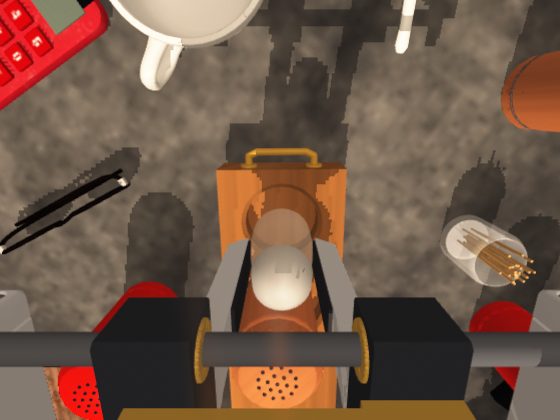

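The salt shaker hangs centred over the left well (circle at about x 281, salt at x 281). Lowering it.

```bash
python3 -m jog '[[0,0,8,0,0,0,30],[0,0,16,0,0,0,30],[0,0,22,0,0,0,30],[0,0,27,0,0,0,30],[0,0,31,0,0,0,30],[0,0,34,0,0,0,30],[0,0,36,0,0,0,30],[0,0,38,0,0,0,30],[0,0,38,0,0,0,30],[0,0,38,0,0,0,30]]'
python3 -m jog '[[0,0,0.5,0,0,0,30],[0,0,0.5,0,0,0,30],[0,0,0.5,0,0,0,50],[0,0,0.5,0,0,0,70],[0,0,0.5,0,0,0,70],[0,0,0.5,0,0,0,70],[0,0,-20,0,0,0,70],[0,0,-60,0,0,0,70],[0,0,-100,0,0,0,70],[0,0,-120,0,0,0,70]]'
```

```text
t: 23.3
tcp_pos: [0.5028, -0.2062, 0.0524]
tool_rot: [0.0, 0.707, 0.707, -0.0]
contact_force: [-4.8, 1.5, 16.5]
width: 0.0363
gripper_force: 16.1
t: 24.3
tcp_pos: [0.5044, -0.2064, 0.1733]
tool_rot: [0.002, 0.707, 0.707, 0.001]
contact_force: [0.7, -0.6, 1.3]
width: 0.0701
gripper_force: 0.0
```

```bash
python3 -m jog '[[0,0,0,0,0,0,75],[-6,40,0,0,0,0,75],[-12,80,0,0,0,0,75],[-18,120,0,0,0,0,75],[-23,145,0,0,0,0,75],[-23,154,0,0,0,0,75],[-23,154,0,0,0,0,75],[-23,154,0,0,0,0,75],[-23,154,0,0,0,0,75],[-23,154,0,0,0,0,75]]'
python3 -m jog '[[0,0,20,0,0,0,75],[0,0,50,0,0,0,75],[0,0,80,0,0,0,75],[0,0,110,0,0,0,75],[0,0,130,0,0,0,75],[0,0,135,0,0,0,75],[0,0,135,0,0,0,75],[0,0,135,0,0,0,75],[0,0,135,0,0,0,75],[0,0,135,0,0,0,75]]'
```

```text
t: 25.3
tcp_pos: [0.6559, -0.2293, 0.1708]
tool_rot: [-0.0, 0.707, 0.707, -0.0]
contact_force: [0.4, -0.7, -0.4]
width: 0.0753
gripper_force: 0.0
t: 26.3
tcp_pos: [0.6577, -0.2294, 0.0369]
tool_rot: [0.001, 0.707, 0.707, 0.0]
contact_force: [-0.5, -0.1, -0.3]
width: 0.0751
gripper_force: 0.0
```

```bash
python3 -m jog '[[0,0,-1,0,0,0,30],[0,0,-1,0,0,0,30],[0,0,-1,0,0,0,30],[0,0,-1,0,0,0,30],[0,0,-1,0,0,0,30],[0,0,-1,0,0,0,30],[0,0,-20,0,0,0,30],[0,0,-60,0,0,0,30],[0,0,-100,0,0,0,30],[0,0,-130,0,0,0,30]]' 12
python3 -m jog '[[-10,-14,0,0,0,0,30],[-30,-42,0,0,0,0,30],[-54,-75,0,0,0,0,30],[-78,-108,0,0,0,0,30],[-100,-138,0,0,0,0,30],[-112,-155,0,0,0,0,30],[-112,-155,0,0,0,0,30],[-112,-155,20,0,0,0,30],[-112,-155,50,0,0,0,30],[-112,-155,70,0,0,0,30]]'
python3 -m jog '[[0,0,5,0,0,0,30],[0,0,8,0,0,0,30],[0,0,8,0,0,0,30],[0,0,8,0,0,0,30],[0,0,8,0,0,0,30],[0,0,8,0,0,0,30],[0,0,8,0,0,0,30],[0,0,8,0,0,0,30],[0,0,8,0,0,0,30],[0,0,8,0,0,0,30]]'
python3 - <<'E'
from h import *
d=snap('wrist'); print(ctrl.sense()['tcp_pos'],ctrl.sense()['contact_force'])
cv2.imwrite('pics/w4.png',d['img'])
E
```

```text
t: 27.3
tcp_pos: [0.6575, -0.2292, 0.1678]
tool_rot: [0.001, 0.707, 0.707, 0.0]
contact_force: [-0.3, -1.3, -0.3]
width: 0.0416
gripper_force: 12.0
t: 28.3
tcp_pos: [0.5028, -0.3394, 0.0941]
tool_rot: [-0.0, 0.707, 0.708, 0.001]
contact_force: [-0.3, -0.2, -1.4]
width: 0.0419
gripper_force: 12.0
t: 29.3
tcp_pos: [0.5019, -0.3411, 0.0875]
tool_rot: [0.0, 0.707, 0.707, 0.0]
contact_force: [-0.1, 0.4, -0.5]
width: 0.0416
gripper_force: 12.0
[ 0.50188732 -0.34108209  0.08747044] [ 0.00997716 -0.50753453 -1.23946709]
```

View pics/w4.png

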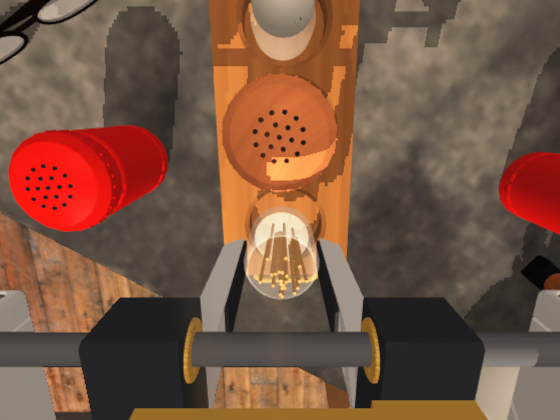

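Salt and shaker stand in their wells, and the toothpicks at (283,240) hang in line with the right well (about x 285). Lowering them.

```bash
python3 -m jog '[[0,0,8,0,0,0,30],[0,0,16,0,0,0,30],[0,0,22,0,0,0,30],[0,0,27,0,0,0,30],[0,0,31,0,0,0,30],[0,0,33,0,0,0,30],[0,0,35,0,0,0,30],[0,0,36,0,0,0,30],[0,0,36,0,0,0,30],[0,0,36,0,0,0,30]]'
python3 -m jog '[[0,0,0.5,0,0,0,30],[0,0,0.5,0,0,0,30],[0,0,0.5,0,0,0,50],[0,0,0.5,0,0,0,70],[0,0,0.5,0,0,0,70],[0,0,0.5,0,0,0,70],[0,0,-20,0,0,0,70],[0,0,-60,0,0,0,70],[0,0,-100,0,0,0,70],[0,0,-150,0,0,0,70]]'
python3 -m jog '[[0,0,0,0,0,0,60],[40,8,0,0,0,0,60],[80,16,0,0,0,0,60],[125,24,0,0,0,0,60],[170,32,0,0,0,0,60],[215,40,0,0,0,0,60],[250,50,0,0,0,0,60],[260,56,0,0,0,0,60],[260,56,0,0,0,0,60],[260,56,0,0,0,0,60]]'
python3 - <<'E'
from h import *
d=snap('wrist'); print(ctrl.sense()['tcp_pos'])
cv2.imwrite('pics/w5.png',d['img']); np.save('w5.npy',cloud(d))
E
```

```text
t: 30.35
tcp_pos: [0.502, -0.3412, 0.0517]
tool_rot: [0.0, 0.707, 0.707, 0.0]
contact_force: [-0.0, -0.6, -0.5]
width: 0.0414
gripper_force: 12.0
t: 31.35
tcp_pos: [0.5009, -0.3405, 0.2019]
tool_rot: [-0.001, 0.707, 0.707, -0.0]
contact_force: [1.3, 0.0, 0.5]
width: 0.0698
gripper_force: 0.0
t: 32.35
tcp_pos: [0.5574, -0.0832, 0.201]
tool_rot: [0.0, 0.708, 0.706, -0.001]
contact_force: [-0.6, -1.2, -0.1]
width: 0.0597
gripper_force: 0.0
[ 0.55726014 -0.08377651  0.20105548]
```

View pics/w5.png

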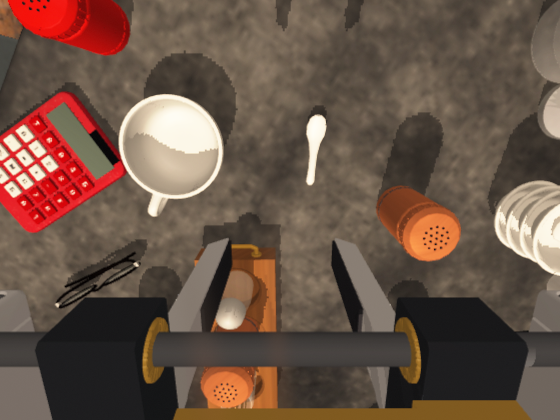

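The wrist view shows the spoon from (317,115) (bowl) to (310,184) (handle end), the cup bowl centred at (171,147) with handle tip (154,214), and the empty shaker standing at about (420,220).

Run:
```python
from h import *
d=snap('wrist'); print(ctrl.sense()['tcp_pos'])
f=lambda *p: px(d,*p).round(4)
print('spoon',f(317,115,.008),f(310,184,.008),'cup',f(171,147,.051),f(154,214,.048))
w=cloud(d)
p=w[(w[...,2]>.004)&(w[...,2]<.02)&(abs(w[...,0]-.59)<.025)&(abs(w[...,1]+.048)<.06)]
print(len(p),cv2.minAreaRect((p[:,:2]*1000).astype(np.float32)))
for y in np.arange(p[:,1].min(),p[:,1].max(),.008):
    q=p[abs(p[:,1]-y-.004)<.004]; print(round(y+.004,3),q[:,0].min().round(4),q[:,0].max().round(4),q[:,2].max().round(4))
p=w[(w[...,2]>.038)&(w[...,2]<.056)&(np.hypot(w[...,0]-.44,w[...,1]+.05)<.09)]
(c,r)=cv2.minEnclosingCircle((p[p[:,1]>-.075][:,:2]*1000).astype(np.float32)); print(c,r)
h=p[np.hypot(p[:,0]-c[0]/1000,p[:,1]-c[1]/1000)>.058]; print(len(h),h.mean(0),h[:,2].max(),np.hypot(*(h[:,:2]-np.array(c)/1000).T).max())
```

```text
[ 0.55721423 -0.08383764  0.20111688]
spoon [ 0.5961 -0.0082  0.008 ] [ 0.5902 -0.0843  0.008 ] cup [ 0.4494 -0.0374  0.051 ] [ 0.4237 -0.107   0.048 ]
622 ((591.2881469726562, -44.18098068237305), (76.1197280883789, 20.474384307861328), 78.74190521240234)
-0.079 0.5869 0.595 0.0057
-0.071 0.5868 0.5949 0.0073
-0.063 0.5888 0.5957 0.0071
-0.055 0.5887 0.5967 0.0075
-0.047 0.5897 0.5986 0.0068
-0.039 0.5895 0.5994 0.0058
-0.031 0.587 0.6037 0.0064
-0.023 0.5857 0.6064 0.0095
-0.015 0.5866 0.6064 0.0132
-0.007 0.5894 0.6035 0.0142
(448.8304138183594, -37.7736701965332) 51.05091857910156
162 [ 0.42343163 -0.09948146  0.04578299] 0.049201830362705 0.07866556395717471
```

```bash
python3 -m jog '[[10,8,0,0,0,0.04,40],[30,24,0,0,0,0.08,40],[42,33,0,0,0,0.08,40],[42,33,40,0,0,0.08,40],[42,33,80,0,0,0.08,40],[42,33,120,0,0,0.08,40],[42,33,150,0,0,0.08,40],[42,33,165,0,0,0.08,40],[42,33,170,0,0,0.08,40],[42,33,170,0,0,0.08,40]]'
python3 -m jog '[[0,0,4,0,0,0,40],[0,0,8,0,0,0,40],[0,0,12,0,0,0,40],[0,0,15,0,0,0,40],[0,0,17,0,0,0,40],[0,0,19,0,0,0,40],[0,0,20,0,0,0,40],[0,0,20,0,0,0,40],[0,0,20,0,0,0,40],[0,0,20,0,0,0,40]]'
```

```text
t: 33.45
tcp_pos: [0.5912, -0.0395, 0.0317]
tool_rot: [0.0, 0.735, 0.678, 0.0]
contact_force: [0.3, 0.8, 0.9]
width: 0.0399
gripper_force: 0.0
t: 34.45
tcp_pos: [0.591, -0.0391, 0.0116]
tool_rot: [0.0, 0.735, 0.678, 0.0]
contact_force: [0.1, -0.6, 0.2]
width: 0.0399
gripper_force: 0.0
```

Tips are about 3.5 mm above the counter. I'll go 1.5 mm lower, close and lift.

```bash
python3 -m jog '[[0,0,1,0,0,0,40],[0,0,1.5,0,0,0,40],[0,0,1.5,0,0,0,0],[0,0,1.5,0,0,0,0],[0,0,1.5,0,0,0,0],[0,0,1.5,0,0,0,0],[0,0,1.5,0,0,0,0],[0,0,1.5,0,0,0,0],[0,0,1.5,0,0,0,0],[0,0,1.5,0,0,0,0]]' 12
python3 -m jog '[[0,0,-5,0,0,0,0],[0,0,-20,0,0,0,0],[0,0,-40,0,0,0,0],[0,0,-70,0,0,0,0],[0,0,-100,0,0,0,0],[0,0,-120,0,0,0,0],[0,0,-120,0,0,0,0],[0,0,-120,0,0,0,0],[0,0,-120,0,0,0,0],[0,0,-120,0,0,0,0]]'
python3 - <<'E'
from h import *
d=snap('wrist'); s=ctrl.sense(); print(s['tcp_pos'],s['joints'])
cv2.imwrite('pics/w6.png',d['img'])
E
```

```text
t: 35.45
tcp_pos: [0.5909, -0.0391, 0.01]
tool_rot: [0.0, 0.735, 0.678, 0.0]
contact_force: [0.5, -0.2, -0.2]
width: 0.0175
gripper_force: 11.6
t: 36.45
tcp_pos: [0.59, -0.0391, 0.1289]
tool_rot: [-0.001, 0.735, 0.678, -0.001]
contact_force: [0.6, -0.5, -0.2]
width: 0.0175
gripper_force: 11.6
[ 0.59012319 -0.03905818  0.12886474] [ 0.20796602  0.66287869 -0.30034551  1.76030189  0.26693674  0.76069022
 -0.30732702]
```

View pics/w6.png

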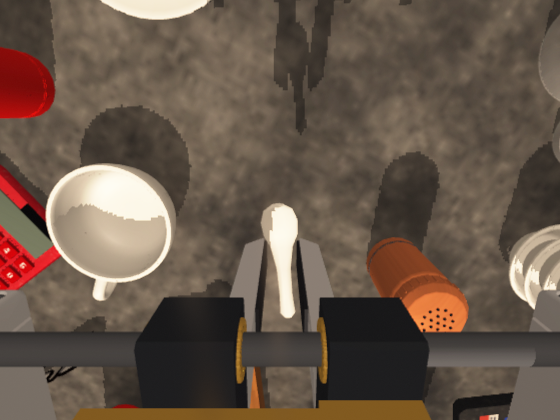

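The spoon is held near its bowl (280,220), roughly level. I'll carry it to the right of the saucer, turning it so the bowl points away.

```bash
python3 -m jog '[[8,-6,0,0,0,0.14,0],[22,-18,0,0,0,0.28,0],[38,-30,0,0,0,0.42,0],[54,-42,0,0,0,0.56,0],[70,-54,0,0,0,0.7,0],[84,-66,0,0,0,0.84,0],[98,-76,0,0,0,0.98,0],[108,-84,0,0,0,1.12,0],[108,-84,0,0,0,1.26,0],[108,-84,0,0,0,1.4,0]]'
python3 -m jog '[[0,0,0,0,0,0.09,0],[0,0,0,0,0,0.09,0],[0,0,20,0,0,0.09,0],[0,0,50,0,0,0.09,0],[0,0,80,0,0,0.09,0],[0,0,95,0,0,0.09,0],[0,0,105,0,0,0.09,0],[0,0,110,0,0,0.09,0],[0,0,110,0,0,0.09,0],[0,0,110,0,0,0.09,0]]'
python3 -m jog '[[0,0,3,0,0,0,0],[0,0,5,0,0,0,0],[0,0,7,0,0,0,0],[0,0,8,0,0,0,0],[0,0,8,0,0,0,0],[0,0,8,0,0,0,0],[0,0,8,0,0,0,0],[0,0,8,0,0,0,0],[0,0,8,0,0,0,0],[0,0,8,0,0,0,0]]'
```

```text
t: 37.5
tcp_pos: [0.5152, 0.076, 0.1294]
tool_rot: [0.0, 0.999, 0.043, -0.001]
contact_force: [0.3, 0.2, 0.0]
width: 0.0178
gripper_force: 11.6
t: 38.5
tcp_pos: [0.5164, 0.0753, 0.0206]
tool_rot: [-0.0, 1.0, 0.001, 0.001]
contact_force: [-0.1, -0.2, -0.0]
width: 0.0175
gripper_force: 11.6
t: 39.5
tcp_pos: [0.5159, 0.0753, 0.012]
tool_rot: [-0.0, 1.0, 0.0, 0.0]
contact_force: [-0.4, 0.1, -0.2]
width: 0.0178
gripper_force: 11.6
```

```bash
python3 -m jog '[[0,0,1,0,0,0,0],[0,0,1.5,0,0,0,0],[0,0,1.5,0,0,0,0],[0,0,1.5,0,0,0,40],[0,0,1.5,0,0,0,40],[0,0,1.5,0,0,0,40],[0,0,-10,0,0,0,40],[0,0,-50,0,0,0,40],[0,0,-100,0,0,0,40],[0,0,-145,0,0,0,40]]'
python3 -m jog '[[0,0,0,0,0,-0.14,40],[-20,30,0,0,0,-0.28,40],[-40,60,0,0,0,-0.42,40],[-60,95,0,0,0,-0.56,40],[-75,130,0,0,0,-0.7,40],[-85,160,0,0,0,-0.84,40],[-92,180,0,0,0,-0.98,40],[-96,184,0,0,0,-1.1,40],[-96,184,0,0,0,-1.18,40],[-96,184,0,0,0,-1.18,40]]'
python3 - <<'E'
from h import *
s=ctrl.sense(); print(s['tcp_pos'],s['tool_rot'])
d=snap('wrist'); cv2.imwrite('pics/w7.png',d['img'])
d=snap('top'); cv2.imwrite('top3.png',d['img']); np.save('top3.npy',cloud(d))
E
```

```text
t: 40.5
tcp_pos: [0.5156, 0.0751, 0.1596]
tool_rot: [-0.0, 1.0, 0.0, 0.0]
contact_force: [1.0, 0.4, -1.4]
width: 0.0402
gripper_force: 0.0
t: 41.5
tcp_pos: [0.4198, -0.1094, 0.1577]
tool_rot: [0.0, 0.831, 0.556, 0.0]
contact_force: [0.2, 0.2, -0.0]
width: 0.0404
gripper_force: 0.0
[ 0.41980007 -0.1094187   0.15769363] [4.12862112e-04 8.31011297e-01 5.56255348e-01 2.04727765e-04]
```

View pics/w7.png

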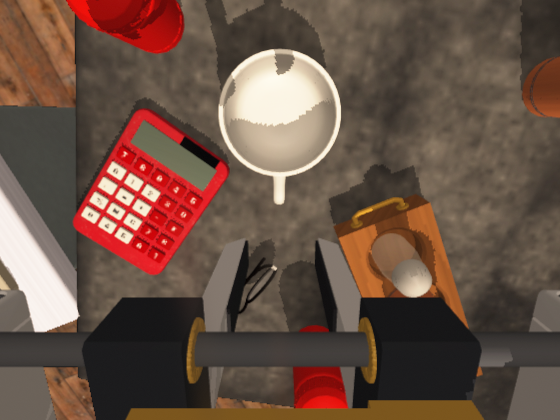

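The cup handle (279,175)-(279,204) lies straight in line with the gripper, whose finger midline is at about x 281. I'll work out the exact offset, and the spoon pose too.

Run:
```python
from h import *
s=ctrl.sense(); d=snap('wrist'); q=s['tool_rot']; T=Ro.from_quat([q[1],q[2],q[3],q[0]])
for n,p in dict(bowl=(280,112,.051),tip=(279,203,.048),hmid=(279,190,.048)).items():
    P=px(d,*p); print(n,P.round(4),'tool',(T.inv().apply(P-s['tcp_pos'])*1000).round(1))
w=cloud(d)
p=w[(w[...,2]>.038)&(w[...,2]<.056)&(np.hypot(w[...,0]-.44,w[...,1]+.05)<.09)]
t=T.inv().apply(p-s['tcp_pos'])*1000; b=t[t[:,0]>36]; h=t[t[:,0]<18]
print(cv2.minEnclosingCircle(b[:,:2].astype(np.float32)),h.min(0),h.max(0))
w=np.load('top3.npy')
for n,(x,y,r,zl,zh) in dict(spoon=(.51,.075,.05,.004,.02),saucer=(.509,.194,.09,.006,.03)).items():
    p=w[(np.hypot(w[...,0]-x,w[...,1]-y)<r)&(w[...,2]>zl)&(w[...,2]<zh)]
    print(n,len(p),cv2.minAreaRect((p[:,:2]*1000).astype(np.float32)) if len(p) else '')
```

```text
bowl [ 0.4504 -0.0356  0.051 ] tool [ 7.930e+01 -1.000e-01  1.065e+02]
tip [ 0.4194 -0.1078  0.048 ] tool [  0.8  -1.1 109.5]
hmid [ 0.424  -0.0967  0.048 ] tool [ 12.8  -1.1 109.5]
((76.32331848144531, -0.770728349685669), 51.065696716308594) [ -2.85311062  -5.83316356 108.75199359] [ 17.97911356   3.40635881 119.21301838]
spoon 163 ((515.7440185546875, 84.55734252929688), (77.65623474121094, 84.0747299194336), 83.70020294189453)
saucer 2173 ((507.78717041015625, 191.18255615234375), (159.2650146484375, 153.67477416992188), 47.377811431884766)
```

```bash
python3 -m jog '[[3,-1.5,0,0,0,0,40],[3,-1.5,30,0,0,0,40],[3,-1.5,60,0,0,0,40],[3,-1.5,90,0,0,0,40],[3,-1.5,110,0,0,0,40],[3,-1.5,120,0,0,0,40],[3,-1.5,127,0,0,0,40],[3,-1.5,132,0,0,0,40],[3,-1.5,132,0,0,0,40],[3,-1.5,132,0,0,0,40]]'
python3 -m jog '[[0,0,0,0,0,0,25],[0,0,0,0,0,0,14],[0,0,0,0,0,0,0],[0,0,0,0,0,0,0],[0,0,0,0,0,0,0],[0,0,0,0,0,0,0],[0,0,0,0,0,0,0],[0,0,0,0,0,0,0],[0,0,0,0,0,0,0],[0,0,0,0,0,0,0]]' 50
```

```text
t: 42.65
tcp_pos: [0.4201, -0.1054, 0.0254]
tool_rot: [0.0, 0.831, 0.557, 0.0]
contact_force: [-0.3, -0.5, 0.3]
width: 0.0403
gripper_force: 0.0
t: 43.65
tcp_pos: [0.4197, -0.1055, 0.025]
tool_rot: [0.0, 0.831, 0.557, 0.0]
contact_force: [0.5, -0.8, 1.4]
width: 0.0102
gripper_force: 50.0
```

Gripped. Lifting gently and checking how the cup hangs.

```bash
python3 -m jog '[[0,0,-3,0,0,0,0],[0,0,-8,0,0,0,0],[0,0,-16,0,0,0,0],[0,0,-26,0,0,0,0],[0,0,-36,0,0,0,0],[0,0,-46,0,0,0,0],[0,0,-56,0,0,0,0],[0,0,-64,0,0,0,0],[0,0,-70,0,0,0,0],[0,0,-70,0,0,0,0]]'
python3 - <<'E'
from h import *
s=ctrl.sense(); print(s['tcp_pos'],s['width'],s['contact_force'],s['moment'])
d=snap('wrist'); q=s['tool_rot']; T=Ro.from_quat([q[1],q[2],q[3],q[0]])
w=cloud(d); t=T.inv().apply((w-s['tcp_pos']).reshape(-1,3))*1000
r=np.hypot(t[:,0]-73,t[:,1]); m=(r<56)&(r>44)&(t[:,2]<20)&(t[:,2]>-60)&(abs(t[:,2]+ 25)<25)
p=t[m]; A=np.c_[p[:,:2],np.ones(len(p))]; keep=np.ones(len(p),bool)
for _ in range(6):
    k=np.linalg.lstsq(A[keep],p[keep,2],rcond=None)[0]; e=p[:,2]-A@k; keep=(abs(e)<3)
print('rim plane slope x,y, z',k,keep.sum(), 'center',cv2.minEnclosingCircle(p[keep][:,:2].astype(np.float32)))
cv2.imwrite('pics/w8.png',d['img'])
d=snap('top'); cv2.imwrite('pics/top4.png',cv2.resize(d['img'][150:330,130:370],(800,600),interpolation=cv2.INTER_CUBIC))
E
```

```text
t: 44.65
tcp_pos: [0.4202, -0.1056, 0.0958]
tool_rot: [0.001, 0.831, 0.557, 0.001]
contact_force: [-0.6, 0.0, -1.6]
width: 0.0101
gripper_force: 50.0
[ 0.42022487 -0.10562336  0.0957652 ] 0.010109657683672973 [-0.58687588  0.02145733 -1.60906598] [-0.15535789  0.03084724 -0.07050591]
rim plane slope x,y, z [ 1.47094519e-02  6.01170371e-02 -1.94822286e+01] 3785 center ((68.97903442382812, -2.9510669708251953), 52.256858825683594)
```

View pics/top4.png

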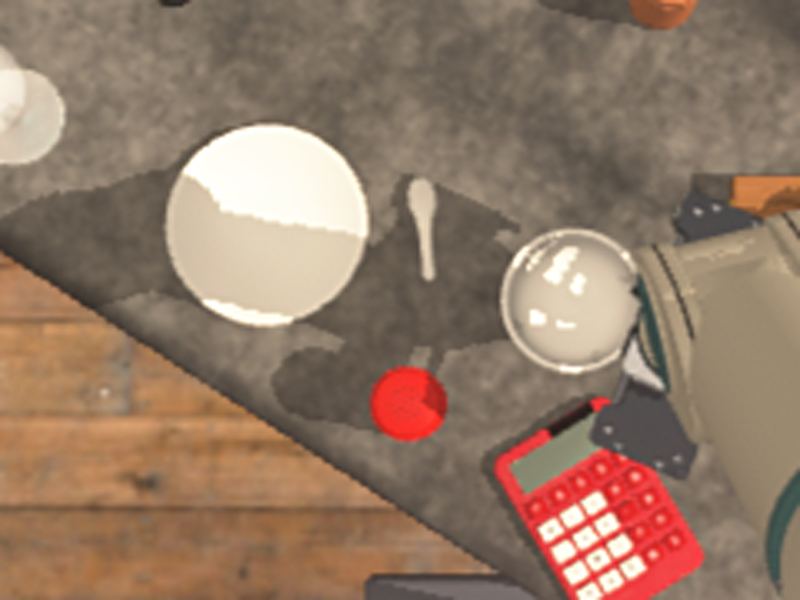

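The top view shows the cup lifted level at (572,300), the spoon flat from (420,180) to (430,280) pointing away, and the saucer untouched at (267,224).

Run:
```python
from h import *
d=snap('top'); s=ctrl.sense(); f=lambda u,v,z: px(d,130+.3*u,150+.3*v,z)[:2]
c=f(572,300,.121); sa=f(267,224,.018); print('cup',c,'saucer',sa,'spoon',f(420,180,.01),f(430,280,.006)); print('rim',f(502,300,.121),f(641,280,.121),f(572,229,.121),f(572,372,.121))
w=cloud(d); p=w[(w[...,2]>.117)&(w[...,2]<.125)&(np.hypot(w[...,0]-c[0],w[...,1]-c[1])<.06)]; print(p.min(0),p.max(0))
w=cloud(d); p=w[(w[...,2]>.006)&(w[...,2]<.025)&(np.hypot(w[...,0]-.508,w[...,1]-.193)<.085)]; print('sau',p.min(0),p.max(0))
tp=s['tcp_pos'][:2]; v=c-tp; h0=2*np.arctan2(s['tool_rot'][2],s['tool_rot'][1]); print('v',v,'heading',np.arctan2(v[1],v[0]),'tool x',h0)
```

```text
cup [ 0.44491376 -0.03882797] saucer [0.50866298 0.1914704 ] spoon [0.54452836 0.07444254] [0.46707625 0.0660399 ]
rim [0.44464238 0.01061621] [ 0.45933166 -0.08763257] [ 0.49532789 -0.03882094] [ 0.39430238 -0.03883504]
[ 0.39570978 -0.08449654  0.11707956] [0.49503577 0.01207129 0.12420575]
sau [0.43465586 0.11705816 0.00600121] [0.58743213 0.27294179 0.02442246]
v [0.02541559 0.06661805] heading 1.2063286754593292 tool x 1.1807364641768876
```

```bash
python3 -m jog '[[8,0,-3,0,0,0,0],[24,0,-5,0,0,-0.04,0],[44,0,-5,0,0,-0.08,0],[66,-1,-5,0,0,-0.13,0],[90,-1,-5,0,0,-0.18,0],[115,-1,-5,0,0,-0.23,0],[140,-1,-5,0,0,-0.28,0],[165,-1,-5,0,0,-0.33,0],[188,-2,-5,0,0,-0.37,0],[209,-2,-5,0,0,-0.385,0]]'
python3 -m jog '[[14,5,0,0,0,0,0],[25,10,0,0,0,0,0],[33,13.5,0,0,0,0,0],[33,13.5,0,0,0,0,0],[33,13.5,0,0,0,0,0],[33,13.5,0,0,0,0,0],[33,13.5,10,0,0,0,0],[33,13.5,20,0,0,0,0],[33,13.5,25,0,0,0,0],[33,13.5,25,0,0,0,0]]'
python3 - <<'E'
from h import *
s=ctrl.sense(); print(s['tcp_pos'],s['tool_rot'],s['contact_force'])
d=snap('top'); im=d['img'][150:330,130:370]; cv2.imwrite('pics/top5.png',cv2.resize(im,(800,600),interpolation=cv2.INTER_CUBIC)); np.save('top5.npy',cloud(d))
E
```

```text
t: 45.8
tcp_pos: [0.4975, 0.0919, 0.1]
tool_rot: [-0.0, 0.707, 0.707, 0.0]
contact_force: [-0.7, 0.6, -2.3]
width: 0.0099
gripper_force: 49.9
t: 46.8
tcp_pos: [0.5101, 0.1211, 0.0738]
tool_rot: [-0.001, 0.709, 0.705, -0.001]
contact_force: [0.0, 0.6, -2.3]
width: 0.01
gripper_force: 50.0
[0.51005098 0.12112857 0.07375477] [-5.68212410e-04  7.08882551e-01  7.05325460e-01 -1.09646448e-03] [ 0.0166305   0.55083273 -2.27375328]
```

View pics/top5.png

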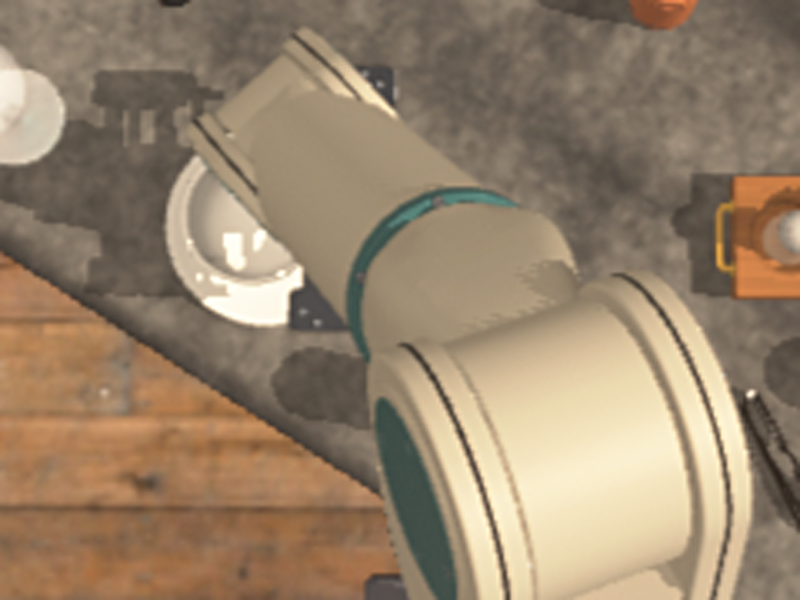

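The cup hangs over the saucer (left rim at (187,215), saucer rim at (167,225)). Lowering slowly.

```bash
python3 -m jog '[[1,1,5,0,0,0,0],[1,1,11,0,0,0,0],[1,1,17,0,0,0,0],[1,1,22,0,0,0,0],[1,1,27,0,0,0,0],[1,1,31,0,0,0,0],[1,1,34,0,0,0,0],[1,1,36,0,0,0,0],[1,1,37,0,0,0,0],[1,1,37,0,0,0,0]]'
python3 -m jog '[[0,0,0.3,0,0,0,0],[0,0,0.6,0,0,0,0],[0,0,0.9,0,0,0,0],[0,0,1.2,0,0,0,0],[0,0,1.5,0,0,0,0],[0,0,1.5,0,0,0,0],[0,0,1.5,0,0,0,0],[0,0,1.5,0,0,0,0],[0,0,1.5,0,0,0,0],[0,0,1.5,0,0,0,0]]'
```

```text
t: 47.85
tcp_pos: [0.512, 0.1225, 0.038]
tool_rot: [0.0, 0.709, 0.705, 0.0]
contact_force: [-0.2, -1.1, -2.2]
width: 0.0103
gripper_force: 50.0
t: 48.85
tcp_pos: [0.512, 0.1225, 0.0365]
tool_rot: [0.0, 0.709, 0.705, 0.0]
contact_force: [-0.1, -0.1, -2.3]
width: 0.0101
gripper_force: 50.0
```

```bash
python3 -m jog '[[0,0,0.5,0,0,0,0],[0,0,1,0,0,0,0],[0,0,1.5,0,0,0,0],[0,0,2,0,0,0,0],[0,0,2,0,0,0,0],[0,0,2,0,0,0,0],[0,0,2,0,0,0,0],[0,0,2,0,0,0,0],[0,0,2,0,0,0,0],[0,0,2,0,0,0,0]]'
python3 -m jog '[[0,0,0.5,0,0,0,0],[0,0,0.8,0,0,0,0],[0,0,0.8,0,0,0,0],[0,0,0.8,0,0,0,0],[0,0,0.8,0,0,0,0],[0,0,0.8,0,0,0,0],[0,0,0.8,0,0,0,0],[0,0,0.8,0,0,0,0],[0,0,0.8,0,0,0,0],[0,0,0.8,0,0,0,0]]'
```

```text
t: 49.85
tcp_pos: [0.512, 0.1225, 0.0345]
tool_rot: [0.0, 0.709, 0.705, 0.0]
contact_force: [0.2, -0.5, -1.5]
width: 0.0103
gripper_force: 50.0
t: 50.85
tcp_pos: [0.512, 0.1225, 0.0337]
tool_rot: [0.0, 0.709, 0.705, -0.0]
contact_force: [-0.4, -1.4, -0.4]
width: 0.01
gripper_force: 50.0
```

Contact is starting, since the load is dropping. One more 0.5 mm, then release gently and retreat.

```bash
python3 -m jog '[[0,0,0.3,0,0,0,0],[0,0,0.5,0,0,0,0],[0,0,0.5,0,0,0,0],[0,0,0.5,0,0,0,0],[0,0,0.5,0,0,0,0],[0,0,0.5,0,0,0,0],[0,0,0.5,0,0,0,12],[0,0,0.5,0,0,0,14],[0,0,0.5,0,0,0,16],[0,0,0.5,0,0,0,18]]'
python3 -m jog '[[0,0,0,0,0,0,24],[0,0,0,0,0,0,34],[0,0,0,0,0,0,34],[0,0,0,0,0,0,34],[0,0,-10,0,0,0,34],[0,0,-30,0,0,0,34],[0,0,-60,0,0,0,34],[0,0,-100,0,0,0,34],[0,0,-140,0,0,0,34],[0,0,-170,0,0,0,34]]'
python3 -m jog '[[-20,-5,0,0,0,0,34],[-60,-10,0,0,0,0,34],[-100,-10,0,0,0,0,34],[-145,-10,0,0,0,0,34],[-190,-10,0,0,0,0,34],[-235,-10,0,0,0,0,34],[-280,-10,0,0,0,0,34],[-325,-10,0,0,0,0,34],[-365,-10,0,0,0,0,34],[-400,-10,0,0,0,0,34]]'
python3 -m jog '[[-40,-20,0,0,0,0,34],[-80,-45,0,0,0,0,34],[-120,-70,0,0,0,0,34],[-150,-100,0,0,0,0,34],[-180,-130,0,0,0,0,34],[-200,-160,0,0,0,0,34],[-200,-160,0,0,0,0,34],[-200,-160,0,0,0,0,34],[-200,-160,0,0,0,0,34],[-200,-160,0,0,0,0,34]]'
python3 - <<'E'
from h import *
d=snap('top'); cv2.imwrite('pics/top6.png',cv2.resize(d['img'][120:330,130:450],(800,525),interpolation=cv2.INTER_CUBIC))
w=cloud(d)
def blob(n,x,y,r,zl,zh):
    p=w[(np.hypot(w[...,0]-x,w[...,1]-y)<r)&(w[...,2]>zl)&(w[...,2]<zh)]; print(n,len(p),((p.min(0)+p.max(0))/2).round(4)[:2],np.ptp(p,axis=0).round(3),p[:,2].max().round(3))
blob('saucer',.509,.193,.1,.006,.025); blob('cuprim',.51,.193,.056,.05,.07); blob('full',.502,-.273,.04,.1,.13); blob('salt',.502,-.206,.03,.075,.1); blob('tp',.502,-.341,.03,.05,.1); blob('empty',.696,-.112,.04,.09,.12); blob('wine',.595,.395,.06,.15,.2); blob('specs',.329,-.202,.08,.01,.05); blob('spoon',.506,.07,.045,.004,.02)
E
```

```text
t: 51.85
tcp_pos: [0.5121, 0.1229, 0.0332]
tool_rot: [-0.0, 0.709, 0.705, 0.0]
contact_force: [0.4, 0.8, 0.2]
width: 0.0177
gripper_force: 0.0
t: 52.85
tcp_pos: [0.5124, 0.1229, 0.2063]
tool_rot: [0.001, 0.709, 0.705, 0.001]
contact_force: [0.3, -0.1, -0.9]
width: 0.034
gripper_force: 0.0
t: 53.85
tcp_pos: [0.4993, -0.28, 0.2039]
tool_rot: [0.0, 0.709, 0.705, -0.0]
contact_force: [1.1, 0.5, -0.5]
width: 0.0343
gripper_force: 0.0
t: 54.85
tcp_pos: [0.3407, -0.4754, 0.2036]
tool_rot: [0.0, 0.708, 0.706, 0.0]
contact_force: [0.3, -0.5, 0.4]
width: 0.0337
gripper_force: 0.0
saucer 2199 [0.505  0.1922] [0.165 0.17  0.019] 0.025
cuprim 257 [0.5101 0.1908] [0.1   0.107 0.013] 0.064
full 394 [ 0.4989 -0.2715] [0.052 0.053 0.019] 0.119
salt 122 [ 0.4997 -0.2054] [0.03  0.029 0.02 ] 0.095
tp 145 [ 0.4999 -0.3403] [0.04  0.041 0.034] 0.084
empty 333 [ 0.694  -0.1126] [0.052 0.05  0.013] 0.103
wine 380 [0.595  0.3947] [0.069 0.07  0.04 ] 0.19
specs 152 [ 0.3303 -0.2038] [0.107 0.061 0.028] 0.038
spoon 97 [0.5047 0.0741] [0.086 0.078 0.012] 0.016
```

View pics/top6.png

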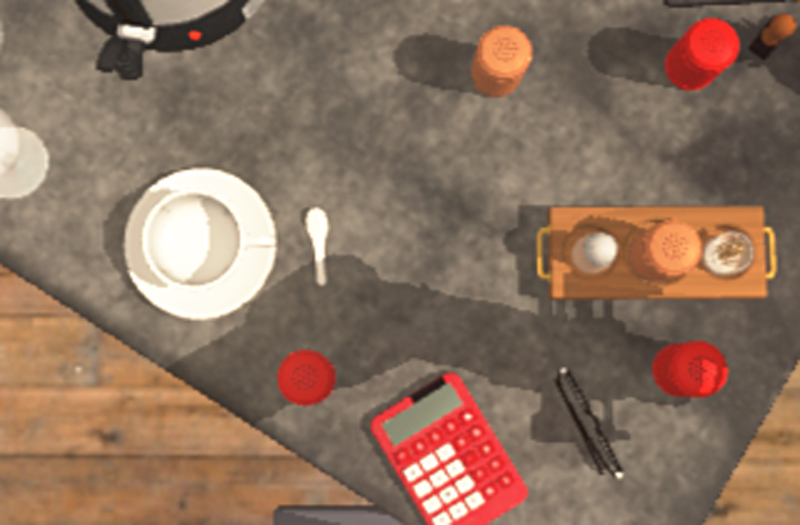

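Everything is in place: the cup is centred on the saucer with its handle to the right (about (262,241)), the spoon lies at (317,245), and all three wells are filled. The empty shaker stands at (501,62), and the wine glass and spectacles haven't moved. Handing in.

```bash
python3 -c "
from station import ctrl
print(ctrl.finish_job())"
```

```text
the job is handed in; nothing more can be done
None
```

I handed the job in after about 55 s of robot time. The final top view shows the cup, spoon, salt, full shaker and toothpicks in place, the empty shaker standing on the counter, and the wine glass and spectacles unmoved, but the hand-in returned no verdict.

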